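# Find the clear slot of the reel foot with a feeler blade

## Robot

A 6-joint arm with a two-finger parallel gripper is mounted at the origin on the work surface. World frame = base frame: x ahead of the robot, y to its left, z up, the work surface at z = 0. Lengths are in m, angles in rad, forces in N, time in s.
With the tool pointing down it reaches from about 0.35 to 0.875 m from the base axis. Payload 4.2 kg.
Tool frame: the origin (TCP) lies at the very end of the fingers, on their centre line; the grasp point (between the pads) lies 19 mm behind it; z points along the fingers, y is the direction in which the jaws open and shut (so a half turn about z gives the same grasp; the last joint's range is limited). The gripper opens to 87 mm and grips with 3 to 60 N. Pads are 19 mm wide; open, the fingers measure 117 mm over their backs; the gripper's body (75 mm by 190 mm) begins 51 mm behind the grasp point.
Start: joints at [-0.931, 0.385, 0.008, 0, -1.194, -0.259], TCP at [0.232, -0.58, 0.223] pointing down, gripper open.
Joint ranges: [-3.14, 3.14], [-1.21, 2.06], [-1.07, 1.41], [-3.16, 2.05], [-2.99, -0.16], [-3.1, 3.1]. Speed limits (rad/s): [2.79, 2.79, 3.14, 3.14, 3.14, 3.14].

## Interface

Orientations are given as a 3x3 rotation matrix whose columns are the frame's x, y, z axes.
In Python, from cell import robot gives the robot as it stands. The module is installed in compiled form; this text tells all that it offers.
- The arm moves only by the tool apply_moves, never from a script. Its argument "rows" is a list of rows, each a list of 2 entries, a list of its own where there are three numbers: the shift along the tool's x, y, z in m, then the turn, a rotation vector about the tool's x, y, z in degrees. A call has 1 to 8 rows; each row shifts and turns the commanded pose from where the row before left it, along the tool's axes as they then stand; what a row does not reach is not made up. A row lasts 1/10 s, in which the tool goes at most 50 mm and 8.59 degrees, less where a joint would pass 70% of its speed; a pose out of reach is approached as far as the arm can. A call with a gripper value outside its range is refused whole. "fingers" is the finger opening in m, from 0 to 0.087, set as the call begins (left out, the last holds). The fingers move at their own pace and stop on an object; "grip_force" is the grip in N (left out, the last holds). Time passes only in rows, so rows that do not move let the fingers close. It gives the time, the measured TCP pose, the force and the opening at its end, in the units of the state.
- robot.sense(): the state, without advancing time (a new reading comes with each control period).
- robot.capture(name): name is "scene" or "top"; returns (picture, depth): 420x560x3 uint8, red, green, blue; 420x560 float32, m along the optical axis (not along the pixel's ray), 0 where there is no reading.
- robot.get_calibration(name): a dict with "fov_y" (degrees; the focal length in pixels is half the picture's height over the tangent of half this angle, whatever the lens; pixels are square), "cx", "cy" (the principal point, pixels), "rvec" (rotation vector, rad) and "tvec" (3), from world to camera coordinates, as OpenCV has them. Camera axes: x right, y down, z forward; pixel columns grow to the right and rows downward; lengths in m; the calibration is good to about 2 mm. A picture is of the moment at which its call begins. get_calibration takes no time and is no camera call.
- robot.job_done(): hands the job in, once; it reports no verdict.
The state is a dict: "t": time; "joint_positions": joint angles; "qvel": joint speeds; "tau": joint torques, N m; "eef_pos": TCP position; "tool_rot": TCP orientation; "ft_force": force on the tool from outside, world axes, zero at the start; "torque": the same for the moment, N m; "width": finger opening in m.
Only numpy, scipy, OpenCV 4.12 (cv2) and the standard library are available. Lean on these libraries where they do the work, as an engineer would, in place of code of your own. Each camera call takes 0.05 s, during which the arm holds its last target.

## Task

First lift the walnut rod butt out of the way of the vise and stand it upright in the wooden tray. Then take the orange-handled feeler blade and slide it, flat, into one slot after another in the front of the brass reel foot: hidden corrosion jams it part-way in two of the three, so leave the blade, released, pushed fully home (its handle up against the sill) in the only one that it fits (no need to go on once it is found). Leave the vise crank and all the other things on the shelf where they are.

Things in the scene. Friction and masses are not known exactly. Their poses are not given: they have to be found in the camera images.
- slot_left (a point): middle of the outer lip of the left (+y) slot's sill, at mid-height of the slot, 139 mm above the shelf. x points level into the slot (away from the robot), y left, z up. Each sill is 15 mm long with flared cheeks; behind it the slot is 30 mm wide, 8 mm high, blind 95 mm in from this point.
- slot_middle (a point): middle of the outer lip of the middle slot's sill, at mid-height of the slot, 139 mm above the shelf. x points level into the slot (away from the robot), y left, z up. Slots are 44 mm apart. A blocked slot stops the blade about 40 mm in from this point; the clear one takes all 90 mm of it, until the handle's shoulder meets the sill.
- slot_right (a point): middle of the outer lip of the right (-y) slot's sill, at mid-height of the slot, 139 mm above the shelf. x points level into the slot (away from the robot), y left, z up. The brass foot is 85 x 146 mm, top 151 mm high, with a dark 5 mm rib over each slot; the iron vise's jaws below it reach 125 mm, and nothing in front of the sills is higher.
- handle_center (a point): centre of the feeler's orange handle: 90 mm long (x), 26 mm wide (y), 22 mm thick (z). x points along the tool from the handle to the blade. It lies flat on a cork mat 220 x 220 x 3 mm, so this point starts 14 mm above the shelf. Tool mass about 160 g, balance point about 27 mm ahead of this point.
- blade_tip (a point): middle of the end edge of the feeler's steel blade, 135 mm ahead of the handle's centre along x, at the same height in the tool. The blade is 90 mm long, 24 mm wide, 5 mm thick, lying flat (thickness along z), centred in the handle's thickness.
- butt_center (a point): centre (half-way up) of the walnut rod butt, a turned upright piece 165 mm tall, foot 52 mm across in the lowest 22 mm, shaft 42 mm across from 45 to 150 mm above its foot, about 200 g. It stands on the shelf 135 to 155 mm in front of the sills; z up.
- tray: fixed open wooden tray, outside 165 x 165 mm, walls 30 mm high and 8 mm thick, floor 8 mm thick; origin at the centre of its underside, z up. It and the cork mat lie on opposite sides of the vise, either way round.
- guide1_center (a point): centre of a rod guide, a white ceramic ring upright on a steel foot 30 x 70 mm, 76 mm tall; bystander
- guide2_center (a point): centre of the second rod guide, like the first; bystander
- lure_center (a point): centre of a chrome spoon lure lying flat, about 105 mm long, 38 mm wide, 7 mm high; bystander
- varnish_center (a point): centre of an amber varnish jar, 68 mm across, 100 mm tall; bystander
- oil_center (a point): centre of a green oil bottle, 56 mm across, 150 mm tall; bystander
- screwdriver_grip (a point): on the handle of a screwdriver 190 mm long lying flat; bystander
- crank_knob (a point): middle of the wooden knob, 34 mm long, of the vise's stiff small crank. The crank is on the front of the vise, its shaft 75 mm above the shelf, arm 44 mm, knob pointing towards the robot up to 78 mm in front of the sills; leave it as it is
There are look-alikes about, which are no part of the job. Of the things shaped like the part that bears handle_center, the orange one is meant. What is shaped like the part that bears butt_center but blue is not meant.

How it is judged:
By the outcome, as a careful person would: the job done as asked, in the order asked, and still so for the second after the job is handed in, with the robot touching nothing.
It also fails if it takes over 64 s, if anything falls off the work surface, if the arm or the gripper's body presses on something with over 40 N, if the wrist force passes 120 N, or if a joint passes its speed limit or range.

## Working session

There is one attempt and no reset: what is moved stays moved. The work goes in short steps, Python scripts to look and compute and a tool call to move; the robot and the scene stay as the last step left them, time stands still between calls to the robot, and variables do not carry over. Pictures are saved under pics/ and viewed, and the job is handed in when it is done.

Besides the shell and the picture viewer there is one more tool, called after "Call:" by a JSON object that holds its "api" and its "payload", one argument or row to a line. apply_moves: Moves the arm, as the interface text tells. Its arguments: {"type":"object","properties":{"rows":{"type":"array"},"fingers":{"type":"number"},"grip_force":{"type":"number"}},"required":["rows"]}

```bash
mkdir -p pics; cat > h.py <<'E'
import numpy as np, cv2
from cell import robot
def cal(n):
    c=robot.get_calibration(n); f=210/np.tan(np.radians(c['fov_y'])/2)
    K=np.array([[f,0,c['cx']],[0,f,c['cy']],[0,0,1.]])
    R=cv2.Rodrigues(np.array(c['rvec'],float))[0]; t=np.array(c['tvec'],float).reshape(3)
    return K,R,t,c
def ray(n,u,v):
    K,R,t,_=cal(n); d=R.T@np.linalg.inv(K)@np.array([u,v,1.]); return -R.T@t,d
def atz(n,u,v,z):
    o,d=ray(n,u,v); return o+d*(z-o[2])/d[2]
def proj(n,P):
    K,R,t,_=cal(n); p=K@(R@np.array(P,float)+t); return p[:2]/p[2]
def tri(pts):
    A=np.zeros((3,3));b=np.zeros(3)
    for n,u,v in pts:
        o,d=ray(n,u,v); d=d/np.linalg.norm(d); M=np.eye(3)-np.outer(d,d); A+=M;b+=M@o
    return np.linalg.solve(A,b)
def cloud(n,depth):
    K,R,t,_=cal(n); v,u=np.mgrid[0:420,0:560]
    p=np.stack([u,v,np.ones_like(u)],-1)@np.linalg.inv(K).T*depth[...,None]
    return (p-t)@R
def snap(tag):
    out={}
    for n in ('scene','top'):
        im,d=robot.capture(n); cv2.imwrite(f'pics/{tag}_{n}.png',im[...,::-1]); np.savez(f'pics/{tag}_{n}.npz',im=im,d=d); out[n]=(im,d)
    return out
E
python3 - <<'E'
from h import *
snap('a')
for n in('scene','top'):
    K,R,t,c=cal(n); print(c, -R.T@t)
s=robot.sense(); print({k:np.round(v,3).tolist() for k,v in s.items()})
E
```

```text
{'fov_y': 43.38759382921675, 'cx': 269.9429126252905, 'cy': 207.74336731521475, 'rvec': array([ 0.71388823,  2.75065825, -0.87051832]), 'tvec': array([ 0.48248228, -0.1171223 ,  1.55523574])} [0.92621842 0.62105928 1.19233796]
{'fov_y': 50.19488639110122, 'cx': 288.48499931903467, 'cy': 207.18859114441472, 'rvec': array([ 2.17523267, -2.12674551,  0.17587701]), 'tvec': array([-0.07903662,  0.52147757,  1.42072341])} [ 0.30706557 -0.04809764  1.48325251]
{'t': 0.1, 'joint_positions': [-0.931, 0.386, 0.007, -0.0, -1.194, -0.259], 'qvel': [-0.0, -0.001, 0.003, 0.001, 0.0, -0.001], 'tau': [-0.001, -39.169, 18.793, 4.232, 0.013, -0.0], 'eef_pos': [0.232, -0.58, 0.222], 'tool_rot': [[-0.928, -0.371, -0.001], [-0.371, 0.928, 0.002], [0.0, 0.002, -1.0]], 'ft_force': [0.291, -0.134, 0.4], 'torque': [-0.022, -0.012, 0.02], 'width': 0.087}
```

View pics/a_scene.png

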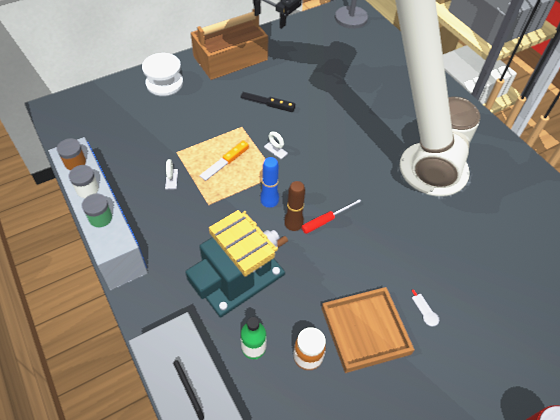

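View pics/a_top.png

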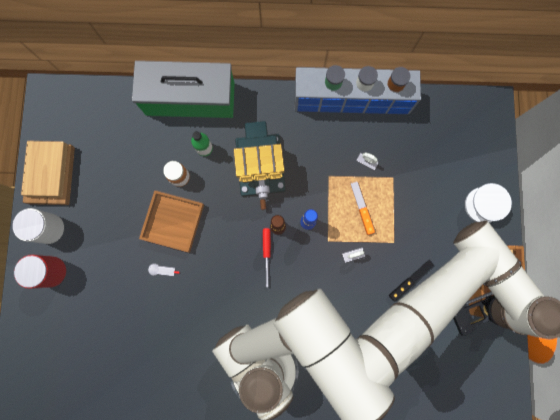

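Brown butt is at scene (295,205) / top (278,224), and the blue look-alike is at scene (270,182) / top (310,218). The orange feeler is on the cork at scene (228,158) / top (363,210), and the tray is at top (172,222). The black knife at scene (268,102) and the red screwdriver at scene (330,215) are other objects. Next: enlarged crops.

```bash
python3 - <<'E'
import cv2
a=cv2.imread('pics/a_scene.png');b=cv2.imread('pics/a_top.png')
def c(im,u0,v0,u1,v1,s,n): cv2.imwrite('pics/'+n,cv2.resize(im[v0:v1,u0:u1],None,fx=s,fy=s,interpolation=cv2.INTER_CUBIC))
c(a,170,120,330,240,5,'c1.png'); c(a,180,190,300,280,6,'c2.png'); c(b,220,140,420,260,4,'c3.png'); c(b,225,130,305,215,7,'c4.png')
E
```

```text
(no output)
```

View pics/c1.png

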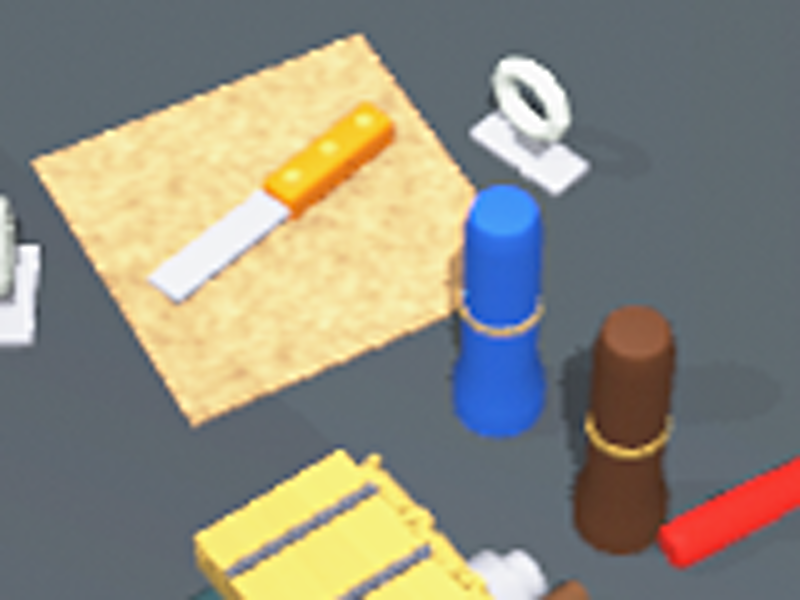

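View pics/c2.png

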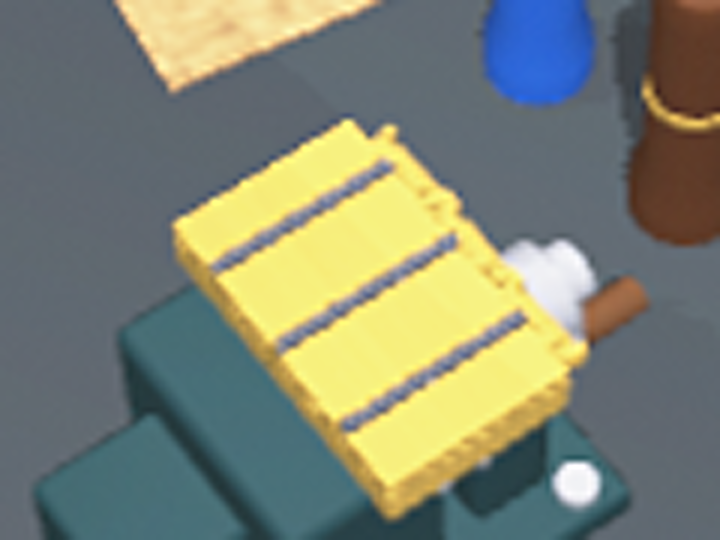

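View pics/c3.png

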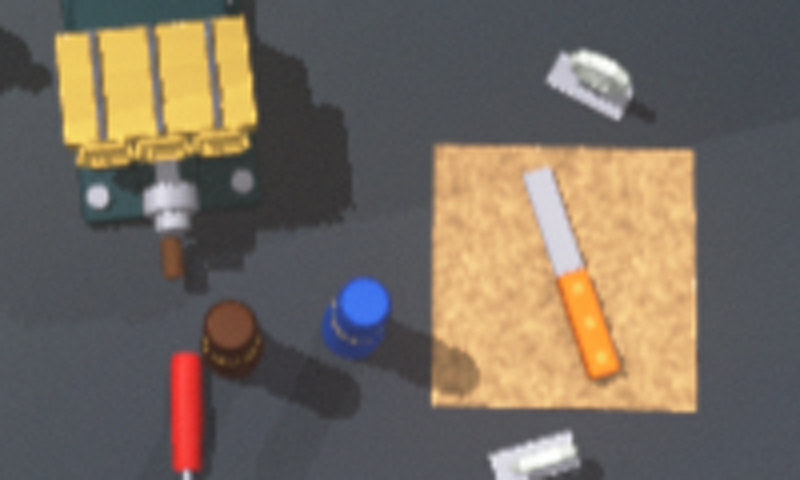

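View pics/c4.png

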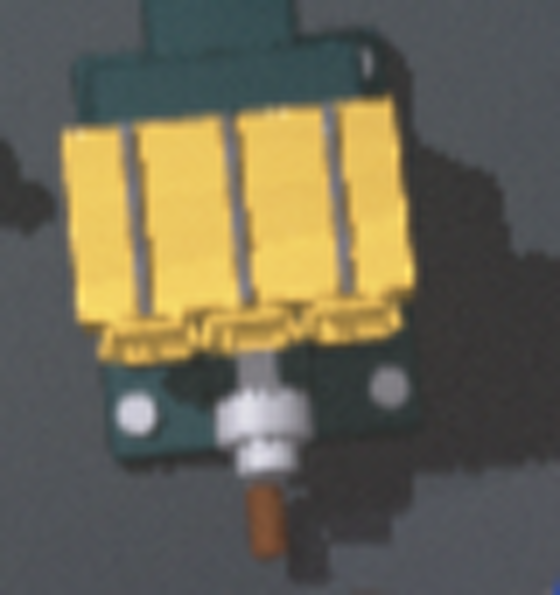

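The crops confirm three things: the brown (not blue) butt, the single orange-handled flat blade on the cork, and the three ribs and sills on the brass foot with the crank knob at top ≈(263,204). Next I measure.

```bash
python3 - <<'E'
from h import *
np.set_printoptions(precision=4,suppress=True)
D={n:np.load(f'pics/a_{n}.npz') for n in('scene','top')}
for n in D:
    im=D[n]['im'];P=cloud(n,D[n]['d']);hsv=cv2.cvtColor(im,cv2.COLOR_RGB2HSV);H,S,V=[hsv[...,i].astype(int) for i in range(3)]
    print(n,'shelf z',P[300,250] if n=='scene' else P[300,150])
    br=(H>15)&(H<32)&(S>100)&(P[...,2]>.145)&(P[...,2]<.157)
    pts=P[br];print('brass',len(pts),np.median(pts[:,2]),pts.min(0),pts.max(0))
    r=cv2.minAreaRect((pts[:,:2]*1000).astype(np.float32));print(r)
    br=(H>15)&(H<32)&(S>100)&(P[...,2]>.12)&(P[...,2]<.144)&(P[...,0]<0.78)
    # butt
    x0,y0={'scene':(295,190),'top':(277,221)}[n]
    m=(H<15)&(S>80)&(P[...,2]>.155)&(P[...,2]<.175)
    m2=np.zeros_like(m);m2[y0-35:y0+35,x0-25:x0+25]=1;m&=m2
    print('butt top',m.sum(),P[m].mean(0),cv2.minEnclosingCircle((P[m][:,:2]*1000).astype(np.float32)))
    m=(H>4)&(H<20)&(S>170)&(V>150)&(P[...,2]>.02)&(P[...,2]<.032);m2[:]=0
    x0,y0={'scene':(228,158),'top':(363,210)}[n];m2[y0-35:y0+35,x0-40:x0+40]=1;m&=m2
    print('handle',m.sum(),P[m].mean(0),cv2.minAreaRect((P[m][:,:2]*1000).astype(np.float32)))
    m2[:]=0; x0,y0={'scene':(368,328),'top':(172,222)}[n];m2[y0-45:y0+45,x0-50:x0+50]=1
    m=m2&(P[...,2]>.026)&(P[...,2]<.036); 
    print('tray rim',m.sum(),cv2.minAreaRect((P[m][:,:2]*1000).astype(np.float32)))
    m=m2&(P[...,2]>.004)&(P[...,2]<.012)&(H<20)&(S>80); print('floor',np.median(P[m],0))
E
```

```text
scene shelf z [0.6738 0.1129 0.0013]
brass 1837 0.14992867798687334 [ 0.2093 -0.7313  0.145 ] [0.7022 0.1065 0.1569]
((491.3130798339844, -333.2635192871094), (959.00830078125, 169.42056274414062), 64.61982727050781)
butt top 156 [ 0.4649 -0.0294  0.1623] ((462.3341979980469, -32.14287185668945), 20.784900665283203)
handle 12 [ 0.4962 -0.3113  0.0217] ((489.4471435546875, -312.74395751953125), (82.48285675048828, 12.954797744750977), 7.738150119781494)
tray rim 905 ((498.59637451171875, 307.29248046875), (166.8809814453125, 222.67868041992188), 76.2327651977539)
floor [0.47   0.3147 0.0074]
top shelf z [0.2155 0.3727 0.0006]
brass 1205 0.15070464720743804 [ 0.3904 -0.739   0.145 ] [0.6999 0.1047 0.157 ]
((560.5715942382812, -322.8800048828125), (888.5000610351562, 137.49549865722656), 76.55567169189453)
butt top 128 [ 0.4607 -0.0327  0.1641] ((461.52545166015625, -33.42195129394531), 19.836023330688477)
handle 171 [ 0.4872 -0.3246  0.025 ] ((486.3876647949219, -325.2415771484375), (87.02879333496094, 25.673215866088867), 17.78246307373047)
tray rim 465 ((505.35052490234375, 305.492431640625), (167.18295288085938, 236.3582763671875), 76.2862548828125)
floor [0.4711 0.3177 0.0079]
```

```bash
python3 - <<'E'
from h import *
np.set_printoptions(precision=4,suppress=True)
D={n:np.load(f'pics/a_{n}.npz') for n in('scene','top')}
for n in D:
    im=D[n]['im'];P=cloud(n,D[n]['d']);hsv=cv2.cvtColor(im,cv2.COLOR_RGB2HSV);H,S,V=[hsv[...,i].astype(int) for i in range(3)]
    X,Y,Z=P[...,0],P[...,1],P[...,2]
    m=(X>.5)&(X<.75)&(Y>-.1)&(Y<.13)&(Z>.147)&(Z<.158)
    print(n,'brass',m.sum(),cv2.minAreaRect((P[m][:,:2]*1000).astype(np.float32)),np.median(Z[m]))
    dark=m&(S<90); 
    q=P[dark]; print('dark',dark.sum())
    if dark.sum()>20:
        # yaw of ribs via clustering on y'
        from itertools import product
        best=None
        for yaw in np.radians(np.arange(-10,14,.25)):
            v=-np.sin(yaw)*q[:,0]+np.cos(yaw)*q[:,1]
            h,_=np.histogram(v,np.arange(v.min()-.002,v.max()+.004,.002)); s=(h.astype(float)**2).sum()
            if best is None or s>best[0]: best=(s,yaw)
        print('yaw',np.degrees(best[1])); yaw=best[1]
        v=np.sort(-np.sin(yaw)*q[:,0]+np.cos(yaw)*q[:,1]); 
        for g in np.split(v,np.where(np.diff(v)>.015)[0]+1): print('rib v',g.mean(),len(g))
        u=np.cos(yaw)*P[m][:,0]+np.sin(yaw)*P[m][:,1]; print('u range',u.min(),u.max(),np.percentile(u,[1,99]))
    m=(X>.3)&(X<.6)&(Y>-.5)&(Y<-.2)&(Z>.018)&(Z<.035)&(S>170)&(V>150);print('handle',m.sum(),cv2.minAreaRect((P[m][:,:2]*1000).astype(np.float32)))
    m=(X>.3)&(X<.66)&(Y>-.5)&(Y<-.2)&(Z>.008)&(Z<.02)&(S<60)&(V>120);print('blade',m.sum(),cv2.minAreaRect((P[m][:,:2]*1000).astype(np.float32)),np.median(Z[m]))
    m=(X>.37)&(X<.57)&(Y>.2)&(Y<.42)&(Z>.025)&(Z<.034)&(H<20)&(S>80);print('tray',m.sum(),cv2.minAreaRect((P[m][:,:2]*1000).astype(np.float32)))
    for nm,zz in (('knob',0.075),):
        m=(X>.44)&(X<.62)&(Y>-.05)&(Y<.12)&(Z>.02)&(Z<.13)&(H<15)&(S>80)&((X-.4615)**2+(Y+.033)**2>.03**2)
        print(nm,m.sum(),P[m].min(0),P[m].max(0),P[m].mean(0)) if m.sum() else 0
    # general objects: heights near work
    m=(X>.3)&(X<.75)&(Y>-.2)&(Y<.25)&(Z>.02)
    print('blue',P[(H>100)&(H<125)&(S>150)&(X<.6)&(X>.3)&(Z>.155)&(Z<.175)].mean(0))
    m=(H>50)&(H<75)&(S>120)&(X>.5)&(X<.8)&(Y>.05)&(Y<.3)&(Z>.05); print('green',P[m].min(0),P[m].max(0))
    m=((H<3)|(H>176))&(S>180)&(X>.2)&(X<.6)&(Y>-.1)&(Y<.15)&(Z>.01); print('red',P[m].min(0),P[m].max(0))
E
```

```text
scene brass 1937 ((646.4661865234375, 28.863693237304688), (96.9316177368164, 149.07069396972656), 7.541806697845459) 0.15055929859186412
dark 275
yaw 8.25
rib v -0.13747236558355966 7
rib v -0.10751257716261284 85
rib v -0.06359466705019667 89
rib v -0.019608782968127434 94
u range 0.5957876476408549 0.6930150234724441 [0.6011 0.6914]
handle 164 ((488.9073486328125, -323.88275146484375), (88.01438903808594, 26.23040199279785), 17.903905868530273)
blade 254 ((488.1023864746094, -292.82867431640625), (61.620643615722656, 263.7523193359375), 85.54987335205078) 0.014669167833609054
tray 956 ((471.4626770019531, 313.9038391113281), (166.95254516601562, 167.23464965820312), 76.2327651977539)
knob 97 [ 0.4401 -0.0037  0.0201] [0.546  0.0274 0.0434] [0.5026 0.0156 0.0316]
blue [ 0.4834 -0.1293  0.1621]
green [0.6982 0.1997 0.0695] [0.752  0.251  0.1426]
red [ 0.3628 -0.0071  0.0103] [0.4577 0.0177 0.0289]
top brass 1240 ((645.4542846679688, 28.027084350585938), (97.8409194946289, 147.09286499023438), 9.23274040222168) 0.15132892329764447
dark 111
yaw 8.0
rib v -0.10568687483883206 35
rib v -0.06181665123267034 38
rib v -0.017877876883383097 38
u range 0.5927926099346845 0.6920066676748019 [0.5985 0.6894]
handle 189 ((486.4726257324219, -325.41070556640625), (87.04104614257812, 26.32120132446289), 18.010360717773438)
blade 201 ((486.42071533203125, -284.1318664550781), (264.7578125, 69.25579071044922), 0.0865626409649849) 0.0151134416439652
tray 439 ((470.80560302734375, 314.0157470703125), (167.00143432617188, 165.19671630859375), 76.2862548828125)
knob 75 [ 0.4412 -0.0055  0.0201] [0.5488 0.0265 0.0454] [0.5061 0.0132 0.0339]
blue [ 0.4801 -0.1312  0.1639]
green [0.6951 0.1961 0.0861] [0.747  0.2487 0.15  ]
red [ 0.3071 -0.0481  0.015 ] [0.4522 0.0143 1.4833]
```

```bash
python3 - <<'E'
from h import *
np.set_printoptions(precision=4,suppress=True)
D={n:np.load(f'pics/a_{n}.npz') for n in('scene','top')}
yw=np.radians(8.1);ex=np.array([np.cos(yw),np.sin(yw),0]);ey=np.array([-np.sin(yw),np.cos(yw),0])
for n in D:
    im=D[n]['im'];P=cloud(n,D[n]['d']);Z=P[...,2]
    U=P@ex;Vv=P@ey
    for v0 in(-.1066,-.0627,-.0187):
        for lo,hi in((.12,.135),(.135,.145),(.145,.16)):
            m=(abs(Vv-v0)<.02)&(U>.55)&(U<.70)&(Z>lo)&(Z<hi)
            if m.sum(): print(n,v0,lo,m.sum(),'u',np.percentile(U[m],[0,10,90,100]))
    fy=np.radians(18);f=np.array([np.cos(fy),np.sin(fy),0]);g=np.array([-f[1],f[0],0]);h=np.array([.4877,-.3247,.014])
    big=cv2.resize(im[...,::-1],None,fx=4,fy=4,interpolation=cv2.INTER_CUBIC)
    def mk(p,c): 
        q=proj(n,p)*4+1.5; cv2.circle(big,tuple(int(round(a)) for a in q),3,c,-1)
    for v0 in(-.1066,-.0627,-.0187):
        for dv in(-.015,.015):mk(ex*.5905+ey*(v0+dv)+[0,0,.143],(0,0,255))
        for u in (.6055,.6905): mk(ex*u+ey*v0+[0,0,.155],(255,0,0))
    for a in(-.045,.045):
        for b in(-.013,.013): mk(h+f*a+g*b+[0,0,.011],(255,0,255))
    for b in(-.012,.012): mk(h+f*.135+g*b+[0,0,.0025],(255,0,255))
    a=proj(n,[.6,.03,.15])*4;b=proj(n,[.53,-.32,.02])*4
    for k,c in enumerate((a,b)):
        x,y=int(c[0]),int(c[1]); cv2.imwrite(f'pics/o_{n}{k}.png',cv2.resize(big[max(0,y-200):y+200,max(0,x-240):x+240],None,fx=1.2,fy=1.2))
    for nm,(u,v) in {'scene':dict(g1=(276,150),g2=(171,182),jar=(312,335)),'top':dict(g1=(354,255),g2=(369,160),jar=(176,171))}[n].items(): print(nm,P[v,u])
A=[cv2.imread(f'pics/o_{n}{k}.png') for n in('scene','top') for k in(0,1)]
h=min(a.shape[0] for a in A);w=min(a.shape[1] for a in A);A=[a[:h,:w] for a in A]
cv2.imwrite('pics/o.png',cv2.resize(np.vstack([np.hstack(A[:2]),np.hstack(A[2:])]),(800,600)))
E
```

```text
scene -0.1066 0.12 86 u [0.5901 0.5922 0.6982 0.6999]
scene -0.1066 0.135 30 u [0.5908 0.5956 0.6914 0.6916]
scene -0.1066 0.145 543 u [0.5993 0.6112 0.684  0.692 ]
scene -0.0627 0.12 86 u [0.5905 0.5924 0.6987 0.6997]
scene -0.0627 0.135 43 u [0.5917 0.5955 0.6919 0.6931]
scene -0.0627 0.145 566 u [0.5989 0.6116 0.6841 0.6923]
scene -0.0187 0.12 88 u [0.5907 0.593  0.6988 0.6998]
scene -0.0187 0.135 40 u [0.5916 0.5986 0.6917 0.6929]
scene -0.0187 0.145 596 u [0.5959 0.612  0.6848 0.693 ]
g1 [ 0.3772 -0.2771  0.0084]
g2 [ 0.6981 -0.3187  0.0035]
jar [0.6164 0.2934 0.1008]
top -0.1066 0.12 36 u [0.5894 0.5909 0.699  0.7   ]
top -0.1066 0.135 28 u [0.5892 0.59   0.6052 0.6301]
top -0.1066 0.145 382 u [0.5963 0.6072 0.6803 0.69  ]
top -0.0627 0.12 33 u [0.5896 0.5903 0.6989 0.7   ]
top -0.0627 0.135 31 u [0.5903 0.5909 0.6065 0.635 ]
top -0.0627 0.145 383 u [0.5913 0.6074 0.6809 0.6919]
top -0.0187 0.12 30 u [0.5898 0.5921 0.6994 0.6998]
top -0.0187 0.135 36 u [0.589  0.5914 0.6307 0.6691]
top -0.0187 0.145 380 u [0.5928 0.6069 0.6814 0.6913]
g1 [ 0.3712 -0.2752  0.0756]
g2 [ 0.6886 -0.3316  0.0363]
jar [0.6211 0.2902 0.0979]
```

View pics/o.png

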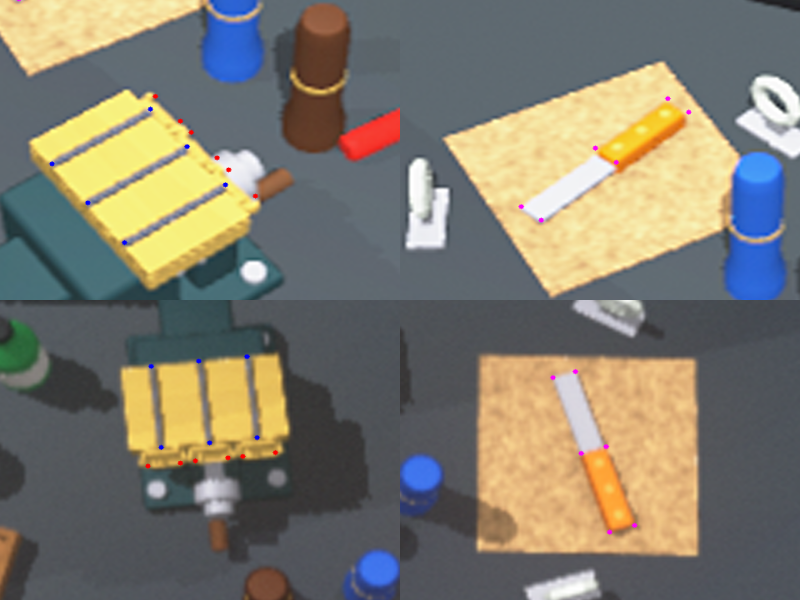

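Call:
{"api": "apply_moves", "payload": {
  "rows": [
    [[-0.034, 0.035, 0], [0, 0, 0]],
    [[-0.034, 0.035, 0], [0, 0, 0]],
    [[-0.034, 0.035, 0], [0, 0, 0]],
    [[-0.034, 0.035, 0], [0, 0, 0]],
    [[-0.034, 0.035, 0], [0, 0, 0]],
    [[-0.034, 0.035, 0], [0, 0, 0]],
    [[-0.034, 0.035, 0], [0, 0, 0]],
    [[-0.034, 0.035, 0], [0, 0, 0]]
  ],
  "fingers": 0.087
}}

```text
t: 0.9
eef_pos: [0.3808, -0.2172, 0.2225]
tool_rot: [[-0.928, -0.371, 0.0], [-0.371, 0.928, 0.0], [-0.0, 0.0, -1.0]]
ft_force: [0.8, -0.1, 0.4]
width: 0.0868
```

```bash
cat >> h.py <<'E'
def go(x,y,z,az=None):
    s=robot.sense(); R=np.array(s['tool_rot']); p=np.array(s['eef_pos']); d=R.T@(np.array([x,y,z])-p)
    print('t',round(s['t'],2),'pos',p.round(4),'az',round(np.degrees(np.arctan2(R[1,0],R[0,0])),2),'zaxis',R[:,2].round(4),'w',s['width'],'F',np.round(s['ft_force'],2))
    print('tool shift mm',(d*1000).round(1))
    if az is not None: # tool down
        a=np.radians(az); T=np.array([[np.cos(a),np.sin(a),0],[np.sin(a),-np.cos(a),0],[0,0,-1.]])
        print('turn deg',np.degrees(cv2.Rodrigues(R.T@T)[0].ravel()).round(2))
E
python3 -c "
from h import *
go(.462,-.031,.222,-158.2)"
```

```text
t 0.9 pos [ 0.3808 -0.2172  0.2225] az -158.19 zaxis [ 1.e-04  1.e-04 -1.e+00] w 0.0868043067432236 F [ 0.8  -0.11  0.44]
tool shift mm [-144.5  142.8    0.5]
turn deg [0.   0.01 0.01]
```

Call:
{"api": "apply_moves", "payload": {
  "rows": [
    [[-0.0289, 0.0286, 0], [0, 0, 0]],
    [[-0.0289, 0.0286, 0], [0, 0, 0]],
    [[-0.0289, 0.0286, 0], [0, 0, 0]],
    [[-0.0289, 0.0286, 0], [0, 0, 0]],
    [[-0.0289, 0.0286, 0], [0, 0, 0]],
    [[0, 0, 0.03], [0, 0, 0]],
    [[0, 0, 0], [0, 0, 0]]
  ]
}}

```text
t: 1.6
eef_pos: [0.4591, -0.032, 0.1891]
tool_rot: [[-0.928, -0.373, -0.009], [-0.373, 0.928, -0.001], [0.008, 0.003, -1.0]]
ft_force: [-0.5, -0.8, -0.2]
width: 0.0866
```

```bash
python3 - <<'E'
from h import *
go(.462,-.031,.109,-158.2)
o=snap('b')
im=o['scene'][0];cv2.imwrite('pics/b1.png',cv2.resize(im[90:250,220:380,::-1],(600,600)))
E
```

```text
t 1.6 pos [ 0.4591 -0.032   0.1891] az -158.12 zaxis [-8.6e-03 -8.0e-04 -1.0e+00] w 0.08662867759833172 F [-0.52 -0.77 -0.24]
tool shift mm [-3.7 -0.4 80.1]
turn deg [ 0.14 -0.47  0.08]
```

View pics/b1.png

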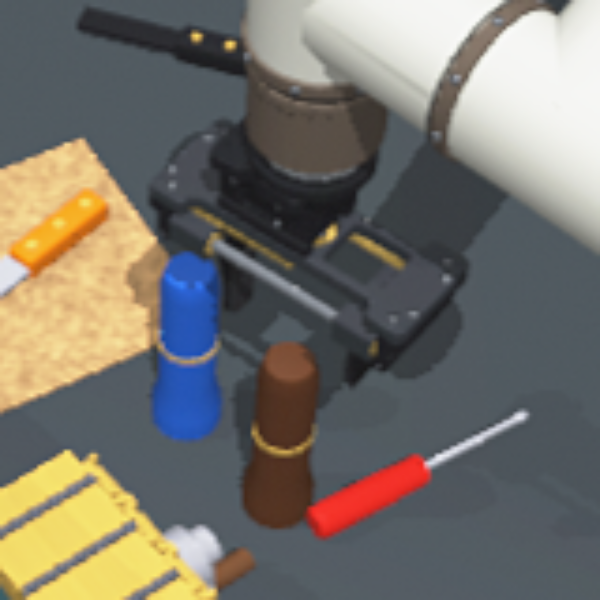

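Call:
{"api": "apply_moves", "payload": {
  "rows": [
    [[-0.0035, -0.0015, 0], [0, -0.4, 0]],
    [[0, 0, 0.027], [0, 0, 0]],
    [[0, 0, 0.027], [0, 0, 0]],
    [[0, 0, 0.026], [0, 0, 0]],
    [[0, 0, 0], [0, 0, 0]]
  ]
}}

```text
t: 2.2
eef_pos: [0.4643, -0.0337, 0.1108]
tool_rot: [[-0.929, -0.37, 0.001], [-0.37, 0.929, 0.002], [-0.002, 0.001, -1.0]]
ft_force: [-0.7, -0.3, -0.1]
width: 0.0867
```

Call:
{"api": "apply_moves", "payload": {
  "rows": [
    [[0, 0, 0], [0, 0, 0]],
    [[0, 0, 0], [0, 0, 0]],
    [[0, 0, 0], [0, 0, 0]],
    [[0, 0, 0], [0, 0, 0]],
    [[0, 0, 0], [0, 0, 0]]
  ],
  "fingers": 0.03,
  "grip_force": 25
}}

```text
t: 2.7
eef_pos: [0.4664, -0.0325, 0.1132]
tool_rot: [[-0.928, -0.372, 0.008], [-0.372, 0.928, 0.003], [-0.008, -0.0, -1.0]]
ft_force: [0.0, 0.4, 0.2]
width: 0.0548
```

```bash
python3 - <<'E'
from h import *
go(.4711,.314,.21,-158.2)
E
```

```text
t 2.7 pos [ 0.4664 -0.0325  0.1132] az -158.17 zaxis [ 0.0077  0.0029 -1.    ] w 0.054787765550009894 F [0.04 0.44 0.23]
tool shift mm [-134.   319.9  -95.8]
turn deg [-0.01  0.47  0.03]
```

Call:
{"api": "apply_moves", "payload": {
  "rows": [
    [[0, 0, 0], [0, 0, 0]],
    [[0, 0, 0], [0, 0, 0]],
    [[0, 0, 0], [0, 0, 0]],
    [[0, 0, 0], [0, 0, 0]],
    [[0, 0, 0], [0, 0, 0]]
  ]
}}

```text
t: 3.2
eef_pos: [0.4661, -0.0325, 0.1127]
tool_rot: [[-0.928, -0.372, 0.007], [-0.372, 0.928, 0.003], [-0.007, -0.0, -1.0]]
ft_force: [-0.6, 0.8, 1.8]
width: 0.041
```

```bash
python3 - <<'E'
from h import *
go(.4711,.314,.21,-158.2)
E
```

```text
t 3.2 pos [ 0.4661 -0.0325  0.1127] az -158.17 zaxis [ 0.0066  0.0026 -1.    ] w 0.04099911962940367 F [-0.55  0.8   1.76]
tool shift mm [-134.1  319.8  -96.4]
turn deg [-0.    0.41  0.03]
```

Call:
{"api": "apply_moves", "payload": {
  "rows": [
    [[0, 0, -0.015], [0, 0, 0]],
    [[0, 0, -0.03], [0, 0, 0]],
    [[0, 0, -0.03], [0, 0, 0]],
    [[0, 0, -0.02], [0, 0, 0]],
    [[-0.012, 0.03, 0], [0, 0, 0]],
    [[-0.016, 0.04, 0], [0, 0, 0]],
    [[-0.016, 0.04, 0], [0, 0, 0]],
    [[-0.016, 0.04, 0], [0, 0, 0]]
  ]
}}

```text
t: 4.0
eef_pos: [0.4647, 0.1299, 0.2075]
tool_rot: [[-0.929, -0.371, 0.006], [-0.371, 0.929, 0.002], [-0.006, 0.0, -1.0]]
ft_force: [1.0, -0.1, -1.3]
width: 0.0413
```

Call:
{"api": "apply_moves", "payload": {
  "rows": [
    [[-0.018, 0.04, 0], [0, 0, 0]],
    [[-0.018, 0.04, 0], [0, 0, 0]],
    [[-0.018, 0.04, 0], [0, 0, 0]],
    [[-0.015, 0.035, 0], [0, 0, 0]],
    [[-0.005, 0.015, 0], [0, 0, 0]],
    [[0, 0, 0], [0, 0, 0]],
    [[0, 0, 0], [0, 0, 0]]
  ]
}}

```text
t: 4.7
eef_pos: [0.4704, 0.3133, 0.2077]
tool_rot: [[-0.928, -0.372, 0.005], [-0.372, 0.928, 0.001], [-0.005, -0.001, -1.0]]
ft_force: [-0.2, -0.9, -1.9]
width: 0.0412
```

```bash
python3 - <<'E'
from h import *
go(.4711,.314,.122,-158.2)
snap('c')
E
```

```text
t 4.7 pos [0.4704 0.3133 0.2077] az -158.18 zaxis [ 4.8e-03  9.0e-04 -1.0e+00] w 0.0411831337672022 F [-0.24 -0.87 -1.91]
tool shift mm [-0.5  0.4 85.7]
turn deg [-0.05  0.27  0.02]
```

View pics/c_scene.png

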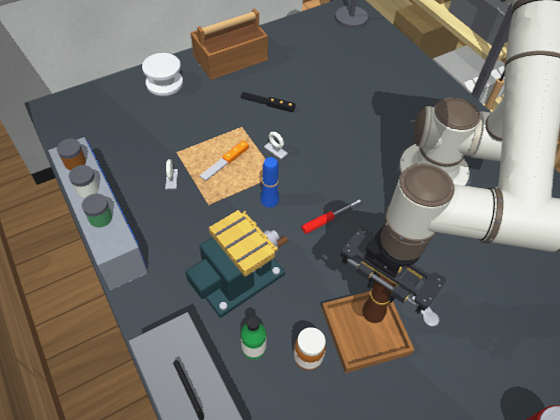

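The butt is held upright over the tray, with its foot at about scene (374,315), and nothing else has moved. Lowering it now.

Call:
{"api": "apply_moves", "payload": {
  "rows": [
    [[0, 0, 0.025], [0, 0.3, 0]],
    [[0, 0, 0.025], [0, 0, 0]],
    [[0, 0, 0.02], [0, 0, 0]],
    [[0, 0, 0.008], [0, 0, 0]],
    [[0, 0, 0.004], [0, 0, 0]],
    [[0, 0, 0.002], [0, 0, 0]],
    [[0, 0, 0], [0, 0, 0]],
    [[0, 0, 0], [0, 0, 0]]
  ]
}}

```text
t: 5.6
eef_pos: [0.4716, 0.3145, 0.1255]
tool_rot: [[-0.928, -0.372, 0.003], [-0.372, 0.928, 0.002], [-0.003, 0.001, -1.0]]
ft_force: [0.6, -0.4, -2.0]
width: 0.0411
```

Call:
{"api": "apply_moves", "payload": {
  "rows": [
    [[0, 0, 0.002], [0, 0, 0]],
    [[0, 0, 0.0015], [0, 0, 0]],
    [[0, 0, 0.001], [0, 0, 0]],
    [[0, 0, 0], [0, 0, 0]]
  ]
}}

```text
t: 6.0
eef_pos: [0.4714, 0.3144, 0.1207]
tool_rot: [[-0.928, -0.372, 0.002], [-0.372, 0.928, 0.001], [-0.003, 0.0, -1.0]]
ft_force: [-1.2, -0.1, 3.2]
width: 0.041
```

Contact (+3 N upward). Release and rise.

Call:
{"api": "apply_moves", "payload": {
  "rows": [
    [[0, 0, 0], [0, 0, 0]],
    [[0, 0, 0], [0, 0, 0]],
    [[0, 0, 0], [0, 0, 0]],
    [[0, 0, 0], [0, 0, 0]],
    [[0, 0, 0], [0, 0, 0]],
    [[0, 0, 0], [0, 0, 0]]
  ],
  "fingers": 0.087
}}

```text
t: 6.6
eef_pos: [0.4712, 0.3141, 0.1199]
tool_rot: [[-0.928, -0.372, 0.002], [-0.372, 0.928, 0.001], [-0.002, -0.0, -1.0]]
ft_force: [0.3, -0.5, -0.5]
width: 0.0807
```

Call:
{"api": "apply_moves", "payload": {
  "rows": [
    [[0, 0, -0.015], [0, 0, 0]],
    [[0, 0, -0.03], [0, 0, 0]],
    [[0, 0, -0.03], [0, 0, 0]],
    [[0, 0, -0.03], [0, 0, 0]],
    [[0, 0, 0], [0, 0, 0]]
  ]
}}

```text
t: 7.1
eef_pos: [0.4731, 0.3157, 0.23]
tool_rot: [[-0.928, -0.372, 0.009], [-0.372, 0.928, 0.007], [-0.011, 0.003, -1.0]]
ft_force: [1.5, -0.4, 0.2]
width: 0.0868
```

```bash
python3 - <<'E'
from h import *
a=np.radians(18); print([.4877+.025*np.cos(a),-.3247+.025*np.sin(a)])
go(.5115,-.317,.22,-162)
snap('d')
E
```

```text
[np.float64(0.5114764129073789), np.float64(-0.3169745751406263)]
t 7.1 pos [0.4731 0.3157 0.23  ] az -158.14 zaxis [ 0.0093  0.0071 -0.9999] w 0.08680042866283413 F [ 1.49 -0.41  0.21]
tool shift mm [ 200.1 -601.5    5.9]
turn deg [0.2  0.64 3.86]
```

View pics/d_scene.png

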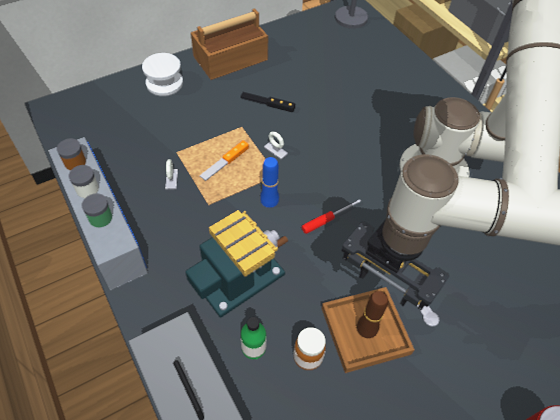

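The butt stands upright in the tray at scene (372,315). Next, the feeler.

Call:
{"api": "apply_moves", "payload": {
  "rows": [
    [[0.0143, -0.043, 0], [0, 0, 0]],
    [[0.0143, -0.043, 0], [0, 0, 0]],
    [[0.0143, -0.043, 0], [0, 0, 0]],
    [[0.0143, -0.043, 0], [0, 0, 0]],
    [[0.0143, -0.043, 0], [0, 0, 0]],
    [[0.0143, -0.043, 0], [0, 0, 0]],
    [[0.0143, -0.043, 0], [0, 0, 0]]
  ]
}}

```text
t: 7.9
eef_pos: [0.4889, -0.0045, 0.2234]
tool_rot: [[-0.928, -0.372, -0.001], [-0.372, 0.928, 0.0], [0.001, 0.001, -1.0]]
ft_force: [-0.3, 0.2, 0.3]
width: 0.087
```

Call:
{"api": "apply_moves", "payload": {
  "rows": [
    [[0.0143, -0.043, 0], [0, 0, 0]],
    [[0.0143, -0.043, 0], [0, 0, 0]],
    [[0.0143, -0.043, 0], [0, 0, 0]],
    [[0.0143, -0.043, 0], [0, 0, 0]],
    [[0.0143, -0.043, 0], [0, 0, 0]],
    [[0.0143, -0.043, 0], [0, 0, 0]],
    [[0.0143, -0.043, 0], [0, 0, 3.86]],
    [[0, 0, 0], [0, 0, 0]]
  ]
}}

```text
t: 8.7
eef_pos: [0.5078, -0.3234, 0.2218]
tool_rot: [[-0.953, -0.302, -0.002], [-0.302, 0.953, 0.001], [0.002, 0.002, -1.0]]
ft_force: [-1.2, 0.3, -1.1]
width: 0.0873
```

Call:
{"api": "apply_moves", "payload": {
  "rows": [
    [[0, 0, 0], [0, 0, 0]],
    [[0, 0, 0], [0, 0, 0]],
    [[0, 0, 0], [0, 0, 0]]
  ],
  "fingers": 0.05
}}

```text
t: 9.0
eef_pos: [0.5089, -0.318, 0.2245]
tool_rot: [[-0.951, -0.31, 0.001], [-0.31, 0.951, 0.001], [-0.001, 0.001, -1.0]]
ft_force: [-0.1, 0.3, -0.4]
width: 0.0704
```

```bash
python3 - <<'E'
from h import *
go(.5115,-.317,.006,-162)
E
```

```text
t 9.0 pos [ 0.5089 -0.318   0.2245] az -161.94 zaxis [ 0.0011  0.001  -1.    ] w 0.07042822265935283 F [-0.06  0.34 -0.41]
tool shift mm [ -2.5  -0.  218.5]
turn deg [0.03 0.08 0.06]
```

Call:
{"api": "apply_moves", "payload": {
  "rows": [
    [[-0.0025, 0, 0.03], [0, 0, 0]],
    [[0, 0, 0.04], [0, 0, 0]],
    [[0, 0, 0.04], [0, 0, 0]],
    [[0, 0, 0.04], [0, 0, 0]],
    [[0, 0, 0.02], [0, 0, 0]],
    [[0, 0, 0], [0, 0, 0]],
    [[0, 0, 0], [0, 0, 0]],
    [[0, 0, 0], [0, 0, 0]]
  ]
}}

```text
t: 9.8
eef_pos: [0.5132, -0.3184, 0.0568]
tool_rot: [[-0.951, -0.31, 0.005], [-0.31, 0.951, -0.001], [-0.005, -0.002, -1.0]]
ft_force: [-0.0, -0.6, 0.5]
width: 0.05
```

```bash
python3 - <<'E'
from h import *
go(.5115,-.317,.006,-162)
o=snap('e')
A=cv2.resize(o['scene'][0][100:220,150:310,::-1],(800,600));cv2.imwrite('pics/e1.png',A)
E
```

```text
t 9.8 pos [ 0.5132 -0.3184  0.0568] az -161.96 zaxis [ 5.3e-03 -9.0e-04 -1.0e+00] w 0.04998538229151595 F [-0.04 -0.63  0.55]
tool shift mm [ 1.4  1.9 50.8]
turn deg [-0.14  0.27  0.04]
```

View pics/e1.png

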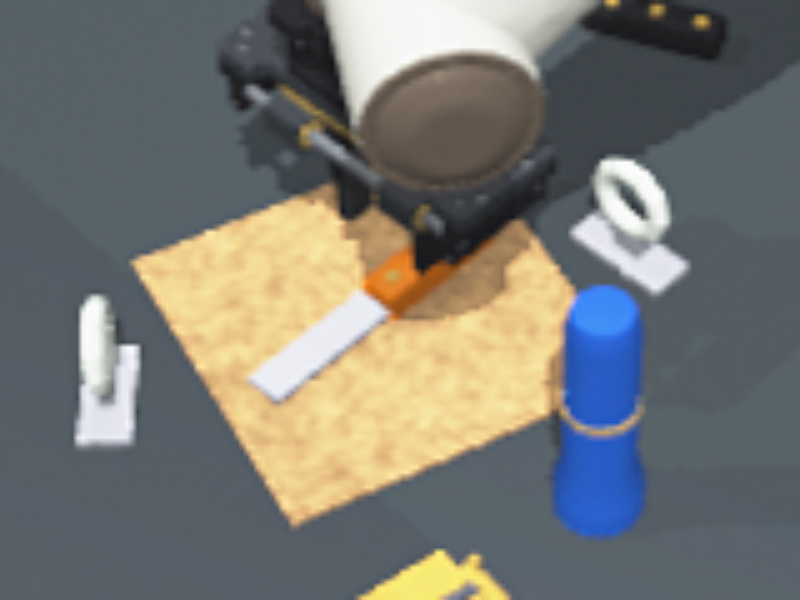

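Call:
{"api": "apply_moves", "payload": {
  "rows": [
    [[0.0005, 0.0015, 0.02], [0, 0.1, 0]],
    [[0, 0, 0.018], [0, 0, 0]],
    [[0, 0, 0.008], [0, 0, 0]],
    [[0, 0, 0], [0, 0, 0]],
    [[0, 0, 0], [0, 0, 0]],
    [[0, 0, 0], [0, 0, 0]]
  ]
}}

```text
t: 10.5
eef_pos: [0.5115, -0.3174, 0.0098]
tool_rot: [[-0.951, -0.309, 0.002], [-0.309, 0.951, -0.001], [-0.002, -0.001, -1.0]]
ft_force: [-0.3, -0.2, -0.4]
width: 0.0504
```

```bash
python3 - <<'E'
from h import *
go(.5115,-.317,.006,-162)
E
```

```text
t 10.5 pos [ 0.5115 -0.3174  0.0098] az -162.03 zaxis [ 2.e-03 -7.e-04 -1.e+00] w 0.05044326512463359 F [-0.33 -0.22 -0.42]
tool shift mm [-0.1  0.4  3.8]
turn deg [-0.08  0.1  -0.03]
```

Call:
{"api": "apply_moves", "payload": {
  "rows": [
    [[0, 0, 0.002], [0, 0, 0]],
    [[0, 0, 0.0015], [0, 0, 0]],
    [[0, 0, 0], [0, 0, 0]],
    [[0, 0, 0], [0, 0, 0]],
    [[0, 0, 0], [0, 0, 0]],
    [[0, 0, 0], [0, 0, 0]],
    [[0, 0, 0], [0, 0, 0]],
    [[0, 0, 0], [0, 0, 0]]
  ],
  "fingers": 0.015,
  "grip_force": 45
}}

```text
t: 11.3
eef_pos: [0.5107, -0.3171, 0.0052]
tool_rot: [[-0.951, -0.308, 0.0], [-0.308, 0.951, 0.0], [-0.0, -0.0, -1.0]]
ft_force: [0.2, -0.2, -0.1]
width: 0.0257
```

Call:
{"api": "apply_moves", "payload": {
  "rows": [
    [[0, 0, 0], [0, 0, 0]],
    [[0, 0, 0], [0, 0, 0]],
    [[0, 0, 0], [0, 0, 0]]
  ]
}}

```text
t: 11.6
eef_pos: [0.5107, -0.3171, 0.0052]
tool_rot: [[-0.951, -0.308, 0.0], [-0.308, 0.951, 0.0], [-0.0, -0.0, -1.0]]
ft_force: [-0.0, -1.7, -0.2]
width: 0.026
```

```bash
python3 - <<'E'
from h import *
go(.5115,-.317,.006,-162)
E
```

```text
t 11.6 pos [ 0.5107 -0.3171  0.0052] az -162.04 zaxis [ 1.e-04  0.e+00 -1.e+00] w 0.02598181086064492 F [-0.03 -1.67 -0.16]
tool shift mm [-0.8 -0.2 -0.8]
turn deg [-0.    0.01 -0.04]
```

Call:
{"api": "apply_moves", "payload": {
  "rows": [
    [[0, 0, -0.015], [0, 0, 0]],
    [[0, 0, -0.03], [0, 0, 0]],
    [[0, 0, -0.03], [0, 0, 0]],
    [[0, 0, -0.03], [0, 0, 0]],
    [[0, 0, -0.03], [0, 0, 0]],
    [[0, 0, -0.03], [0, 0, 0]],
    [[0, 0, -0.025], [0, 0, 5]],
    [[0, 0, 0], [0, 0, 4.87]]
  ]
}}

```text
t: 12.4
eef_pos: [0.5123, -0.3177, 0.1992]
tool_rot: [[-0.99, -0.138, 0.007], [-0.138, 0.99, -0.003], [-0.006, -0.004, -1.0]]
ft_force: [0.8, 1.1, -1.2]
width: 0.0258
```

```bash
python3 - <<'E'
from h import *
go(.454,.0013,.195,-171.9)
E
```

```text
t 12.4 pos [ 0.5123 -0.3177  0.1992] az -172.08 zaxis [ 0.0068 -0.0027 -1.    ] w 0.025774854491451622 F [ 0.83  1.1  -1.16]
tool shift mm [ 13.8 324.    3. ]
turn deg [-0.21  0.36 -0.18]
```

Call:
{"api": "apply_moves", "payload": {
  "rows": [
    [[0.002, 0.04, 0], [0, 0, 0]],
    [[0.002, 0.045, 0], [0, 0, 0]],
    [[0.002, 0.045, 0], [0, 0, 0]],
    [[0.002, 0.045, 0], [0, 0, 0]],
    [[0.002, 0.045, 0], [0, 0, 0]],
    [[0.002, 0.045, 0], [0, 0, 0]],
    [[0.002, 0.04, 0], [0, 0, 0]],
    [[0, 0.019, 0], [0, 0, 0]]
  ]
}}

```text
t: 13.2
eef_pos: [0.4496, 0.0041, 0.1949]
tool_rot: [[-0.99, -0.143, -0.001], [-0.143, 0.99, 0.001], [0.001, 0.001, -1.0]]
ft_force: [0.7, 0.0, -0.8]
width: 0.0258
```

Call:
{"api": "apply_moves", "payload": {
  "rows": [
    [[0, 0, 0.02], [0, 0, 0]],
    [[0, 0, 0.025], [0, 0, 0]],
    [[0, 0, 0.015], [0, 0, 0]],
    [[0, 0, 0], [0, 0, 0]],
    [[0, 0, 0], [0, 0, 0]],
    [[0, 0, 0], [0, 0, 0]],
    [[0, 0, 0], [0, 0, 0]],
    [[0, 0, 0], [0, 0, 0]]
  ]
}}

```text
t: 14.0
eef_pos: [0.4516, 0.0018, 0.1359]
tool_rot: [[-0.99, -0.141, 0.001], [-0.141, 0.99, 0.001], [-0.001, 0.0, -1.0]]
ft_force: [0.0, 0.2, -1.8]
width: 0.0259
```

```bash
cat > chk.py <<'E'
from h import *
import sys
tag,v0=sys.argv[1],float(sys.argv[2])
np.set_printoptions(precision=4,suppress=True)
yw=np.radians(8.1);ex=np.array([np.cos(yw),np.sin(yw),0]);ey=np.array([-np.sin(yw),np.cos(yw),0])
s=robot.sense();p=np.array(s['eef_pos']);print('u,v,z',p@ex,p@ey,p[2])
t=ex*.4497+ey*v0; go(t[0],t[1],.1302,-171.9)
D=snap(tag)
R=np.array(s['tool_rot']); 
tl=[]
for n in D:
    im=D[n][0]
    big=cv2.resize(im[...,::-1],None,fx=6,fy=6,interpolation=cv2.INTER_CUBIC)
    def mk(P,c):
        q=proj(n,P)*6+2.5; cv2.circle(big,tuple(int(round(a)) for a in q),3,c,-1)
    for b in(-.012,.012): mk(p+R@[-.1108,b,-.0063],(0,0,255))
    for v in(-.1066,-.0627,-.0187): mk(ex*.5905+ey*v+[0,0,.139],(255,0,0))
    c=proj(n,ex*.56+ey*v0+[0,0,.139])*6; x,y=int(c[0]),int(c[1])
    tl.append(cv2.resize(big[y-220:y+220,x-290:x+290],(800,600)));cv2.imwrite(f'pics/{tag}_z{n}.png',tl[-1])
E
python3 chk.py f -.0627
```

```text
u,v,z 0.4473394212144078 -0.06180523781375228 0.1358521130054376
t 14.0 pos [0.4516 0.0018 0.1359] az -171.92 zaxis [ 0.0014  0.0007 -1.    ] w 0.025940371899638534 F [ 0.03  0.24 -1.75]
tool shift mm [-2.4 -0.9  5.7]
turn deg [ 0.03  0.08 -0.02]
```

View pics/f_zscene.png

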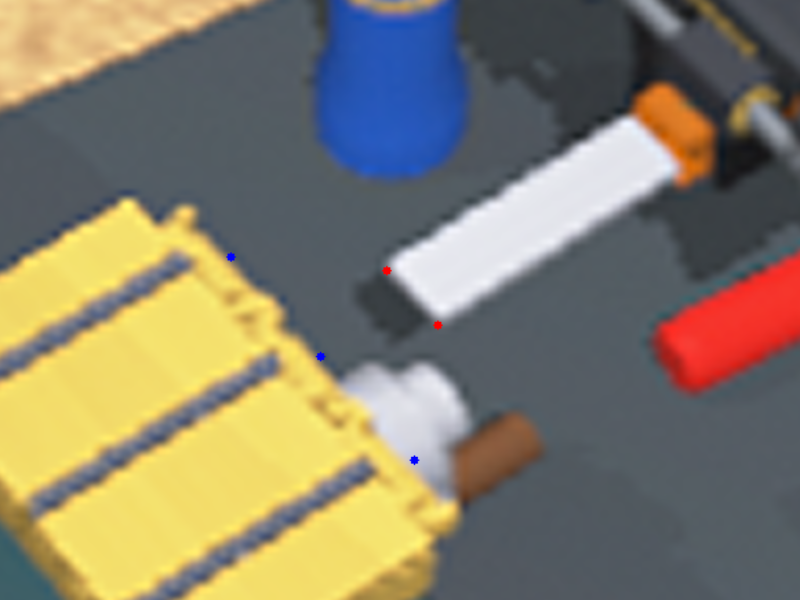

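View pics/f_ztop.png

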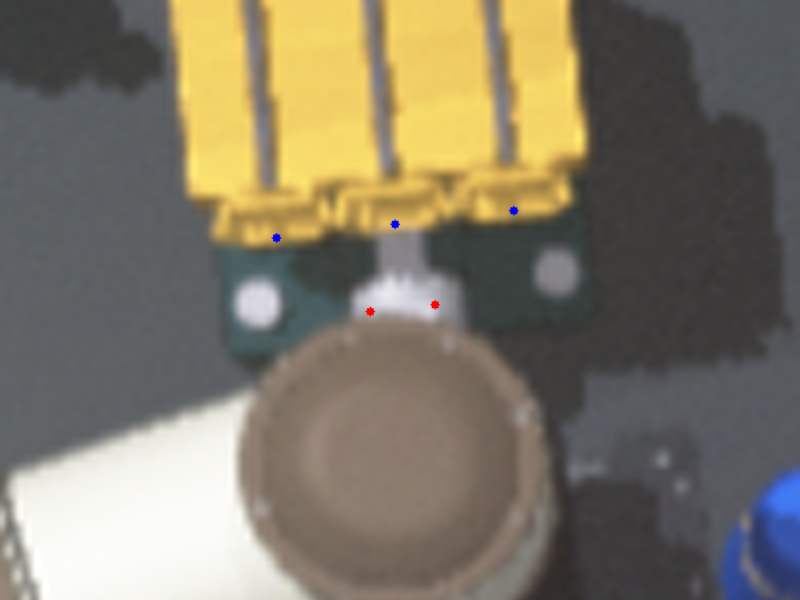

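```bash
cat > bl.py <<'E'
from h import *
import sys
tag=sys.argv[1]
np.set_printoptions(precision=4,suppress=True)
yw=np.radians(8.1);ex=np.array([np.cos(yw),np.sin(yw),0]);ey=np.array([-np.sin(yw),np.cos(yw),0])
d=np.load(f'pics/{tag}_scene.npz');P=cloud('scene',d['d']);hsv=cv2.cvtColor(d['im'],cv2.COLOR_RGB2HSV);S=hsv[...,1];V=hsv[...,2]
U=P@ex;W=P@ey;Z=P[...,2]
m=(U>.47)&(U<.59)&(Z>.125)&(Z<.165)&(S<60)&(V>140)&(abs(W+.06)<.1)
print(m.sum(),'u',np.percentile(U[m],[0,2,98,100]),'v',np.percentile(W[m],[1,50,99]),'z med',np.median(Z[m]))
q=P[m];r=cv2.minAreaRect((np.c_[U[m],W[m]]*1000).astype(np.float32));print(r)
A=np.c_[U[m]-U[m].mean(),W[m]-W[m].mean(),np.ones(m.sum())];print('plane',np.linalg.lstsq(A,Z[m],rcond=None)[0])
E
python3 bl.py f
```

```text
323 u [0.4703 0.4714 0.5576 0.5589] v [-0.0744 -0.0607 -0.0485] z med 0.1458246451990359
((514.5023193359375, -60.987220764160156), (26.920726776123047, 88.59443664550781), 89.40687561035156)
plane [0.0018 0.011  0.1458]
```

Call:
{"api": "apply_moves", "payload": {
  "rows": [
    [[0, -0.0015, 0.003], [0, 0, 0]],
    [[0, 0, 0.0027], [0, 0, 0]],
    [[-0.01, 0, 0], [0, 0, 0]],
    [[-0.01, 0, 0], [0, 0, 0]],
    [[0, 0, 0], [0, 0, 0]],
    [[0, 0, 0], [0, 0, 0]],
    [[0, 0, 0], [0, 0, 0]],
    [[0, 0, 0], [0, 0, 0]]
  ]
}}

```text
t: 14.9
eef_pos: [0.471, 0.003, 0.1294]
tool_rot: [[-0.99, -0.141, -0.0], [-0.141, 0.99, 0.0], [0.0, 0.0, -1.0]]
ft_force: [-0.1, -0.2, -1.6]
width: 0.0257
```

```bash
python3 chk.py g -.0633; python3 bl.py g
```

```text
u,v,z 0.4666824972863251 -0.06337044288489087 0.12944556321070902
t 14.9 pos [0.471  0.003  0.1294] az -171.91 zaxis [-0.0003  0.0001 -1.    ] w 0.025731449463423834 F [-0.13 -0.19 -1.63]
tool shift mm [17.   0.1 -0.7]
turn deg [ 0.01 -0.02 -0.01]
335 u [0.4857 0.4882 0.5766 0.5791] v [-0.076  -0.0624 -0.0507] z med 0.13947608989679586
((532.3629150390625, -63.658966064453125), (26.847492218017578, 93.3769760131836), 89.87869262695312)
plane [0.0081 0.0092 0.1394]
```

View pics/g_zscene.png

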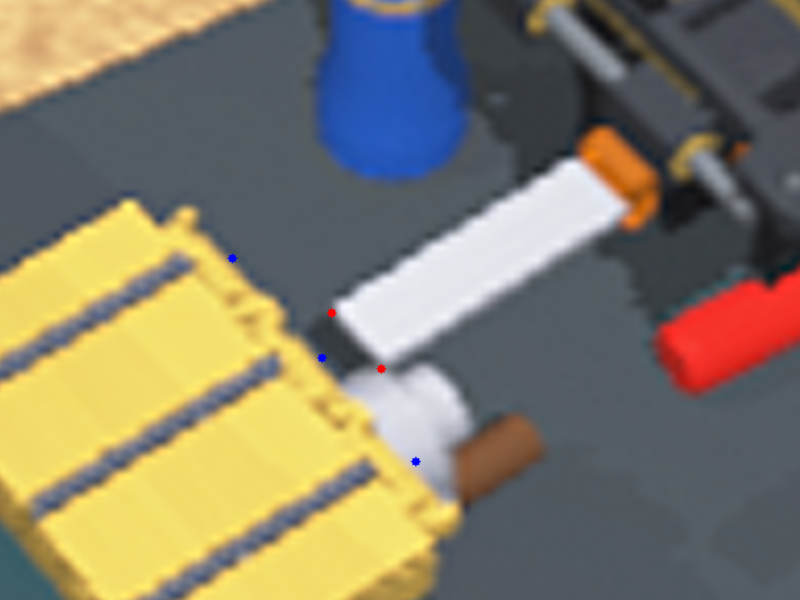

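Call:
{"api": "apply_moves", "payload": {
  "rows": [
    [[0, -0.0007, -0.0008], [0, 0, 0]],
    [[-0.004, 0, 0], [0, 0, 0]],
    [[-0.004, 0, 0], [0, 0, 0]],
    [[-0.004, 0, 0], [0, 0, 0]],
    [[-0.004, 0, 0], [0, 0, 0]],
    [[-0.003, 0, 0], [0, 0, 0]],
    [[0, 0, 0], [0, 0, 0]],
    [[0, 0, 0], [0, 0, 0]]
  ]
}}

```text
t: 15.8
eef_pos: [0.49, 0.0051, 0.1301]
tool_rot: [[-0.99, -0.141, -0.0], [-0.141, 0.99, 0.0], [0.0, 0.0, -1.0]]
ft_force: [-0.4, -0.1, -2.0]
width: 0.0259
```

```bash
python3 chk.py i -.064
```

```text
u,v,z 0.4858612856120756 -0.06404637435337354 0.13012748691691262
t 15.8 pos [0.49   0.0051 0.1301] az -171.92 zaxis [-0.0005  0.     -1.    ] w 0.025911512355504148 F [-0.39 -0.15 -2.  ]
tool shift mm [36.2  0.  -0.1]
turn deg [ 0.01 -0.03 -0.02]
```

View pics/i_zscene.png

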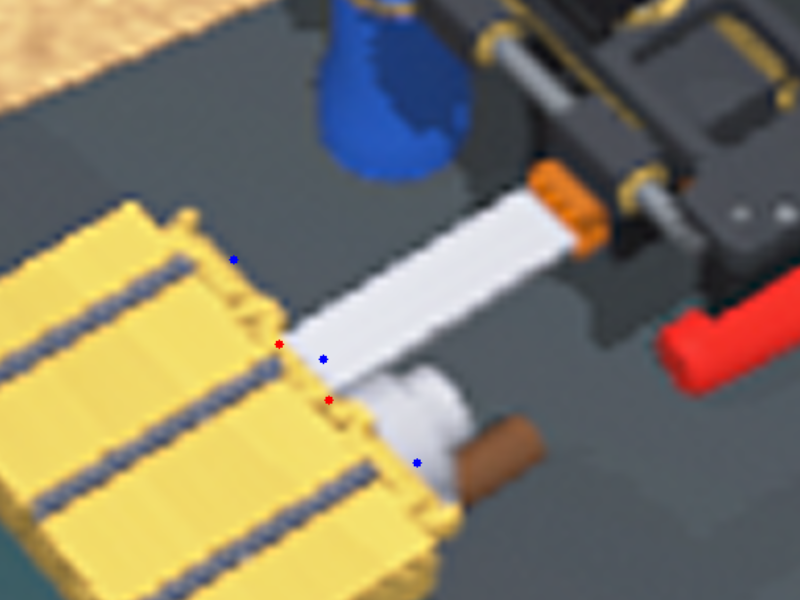

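The blade has entered the middle sill without resistance: its edges disappear between about (285,330) and (335,390). Pushing on.

Call:
{"api": "apply_moves", "payload": {
  "rows": [
    [[-0.004, 0, 0], [0, 0, 0]],
    [[-0.004, 0, 0], [0, 0, 0]],
    [[-0.004, 0, 0], [0, 0, 0]],
    [[-0.004, 0, 0], [0, 0, 0]],
    [[-0.004, 0, 0], [0, 0, 0]],
    [[0, 0, 0], [0, 0, 0]]
  ]
}}

```text
t: 16.5
eef_pos: [0.5106, 0.008, 0.1302]
tool_rot: [[-0.99, -0.141, 0.0], [-0.141, 0.99, 0.0], [-0.0, 0.0, -1.0]]
ft_force: [0.2, 0.6, -1.8]
width: 0.0255
```

Call:
{"api": "apply_moves", "payload": {
  "rows": [
    [[-0.004, 0, 0], [0, 0, 0]],
    [[-0.003, 0, 0], [0, 0, 0]],
    [[-0.002, 0, 0], [0, 0, 0]],
    [[-0.002, 0, 0], [0, 0, 0]],
    [[0, 0, 0], [0, 0, 0]]
  ]
}}

```text
t: 17.0
eef_pos: [0.5211, 0.0095, 0.1302]
tool_rot: [[-0.99, -0.141, 0.0], [-0.141, 0.99, 0.0], [-0.0, 0.0, -1.0]]
ft_force: [-0.3, 0.5, -2.4]
width: 0.0258
```

Call:
{"api": "apply_moves", "payload": {
  "rows": [
    [[-0.002, 0, 0], [0, 0, 0]],
    [[-0.002, 0, 0], [0, 0, 0]],
    [[-0.002, 0, 0], [0, 0, 0]],
    [[0, 0, 0], [0, 0, 0]]
  ]
}}

```text
t: 17.4
eef_pos: [0.5243, 0.0097, 0.1295]
tool_rot: [[-0.99, -0.14, -0.006], [-0.14, 0.99, -0.001], [0.006, -0.0, -1.0]]
ft_force: [-5.6, -0.5, -0.2]
width: 0.0257
```

Call:
{"api": "apply_moves", "payload": {
  "rows": [
    [[-0.002, 0, 0], [0, 0, 0]],
    [[-0.002, 0, 0], [0, 0, 0]],
    [[0, 0, 0], [0, 0, 0]]
  ]
}}

```text
t: 17.7
eef_pos: [0.5245, 0.0094, 0.1285]
tool_rot: [[-0.99, -0.139, -0.015], [-0.139, 0.99, -0.002], [0.015, -0.0, -1.0]]
ft_force: [-13.3, -0.4, 2.8]
width: 0.0255
```

The middle slot is blocked: a hard stop at about 40 mm, with 13 N. Backing out.

Call:
{"api": "apply_moves", "payload": {
  "rows": [
    [[0.006, 0, 0], [0, 0, 0]],
    [[0.008, 0, 0], [0, 0, 0]],
    [[0.01, 0, 0], [0, 0, 0]],
    [[0.01, 0, 0], [0, 0, 0]],
    [[0.01, 0, 0], [0, 0, 0]],
    [[0.01, 0, 0], [0, 0, 0]],
    [[0.006, 0, 0], [0, 0, 0]],
    [[0, 0, 0], [0, 0, 0]]
  ]
}}

```text
t: 18.5
eef_pos: [0.4704, 0.0022, 0.1305]
tool_rot: [[-0.99, -0.141, -0.0], [-0.141, 0.99, 0.0], [0.0, 0.0, -1.0]]
ft_force: [0.4, 0.2, -1.9]
width: 0.0256
```

Call:
{"api": "apply_moves", "payload": {
  "rows": [
    [[0, 0.015, 0], [0, 0, 0]],
    [[0, 0.02, 0], [0, 0, 0]],
    [[0, 0.009, 0], [0, 0, 0]],
    [[0, 0, 0], [0, 0, 0]],
    [[0, 0, 0], [0, 0, 0]],
    [[0, 0, 0], [0, 0, 0]]
  ]
}}

```text
t: 19.1
eef_pos: [0.4652, 0.0455, 0.1302]
tool_rot: [[-0.99, -0.14, -0.0], [-0.14, 0.99, -0.0], [0.0, -0.0, -1.0]]
ft_force: [0.4, -1.1, -1.5]
width: 0.0259
```

```bash
python3 chk.py j -.020; python3 bl.py j
```

```text
u,v,z 0.46696331685789755 -0.02048531398942436 0.13020044938152112
t 19.1 pos [0.4652 0.0455 0.1302] az -171.94 zaxis [-0.0003 -0.0001 -1.    ] w 0.025895550269421343 F [ 0.35 -1.05 -1.46]
tool shift mm [17.3  0.5  0. ]
turn deg [-0.   -0.02 -0.04]
352 u [0.4864 0.4884 0.5769 0.5784] v [-0.0328 -0.0197 -0.0076] z med 0.1408860613393813
((532.4150390625, -20.85749053955078), (91.94796752929688, 28.391315460205078), 0.6446205973625183)
plane [0.0061 0.0001 0.1408]
```

View pics/j_zscene.png

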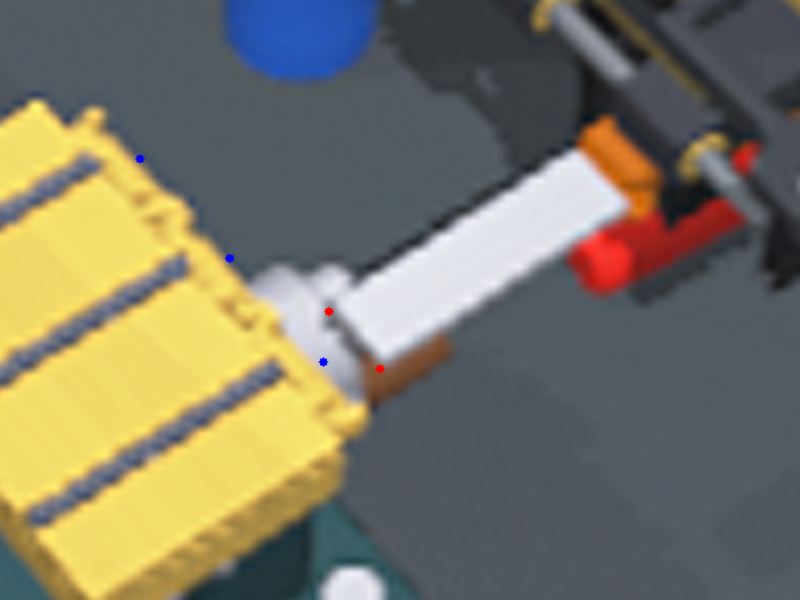

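The blade sits straight in front of the left slot, with its tip at about (360,330). Inserting.

Call:
{"api": "apply_moves", "payload": {
  "rows": [
    [[-0.004, 0.0005, 0], [0, 0, 0]],
    [[-0.005, 0, 0], [0, 0, 0]],
    [[-0.004, 0, 0], [0, 0, 0]],
    [[-0.004, 0, 0], [0, 0, 0]],
    [[-0.004, 0, 0], [0, 0, 0]],
    [[0, 0, 0], [0, 0, 0]]
  ]
}}

```text
t: 19.8
eef_pos: [0.4865, 0.0495, 0.1302]
tool_rot: [[-0.99, -0.141, 0.0], [-0.141, 0.99, 0.0], [-0.0, 0.0, -1.0]]
ft_force: [0.0, 0.0, -1.7]
width: 0.0258
```

Call:
{"api": "apply_moves", "payload": {
  "rows": [
    [[-0.004, 0, 0], [0, 0, 0]],
    [[-0.004, 0, 0], [0, 0, 0]],
    [[-0.004, 0, 0], [0, 0, 0]],
    [[-0.004, 0, 0], [0, 0, 0]],
    [[-0.004, 0, 0], [0, 0, 0]],
    [[-0.004, 0, 0], [0, 0, 0]],
    [[0, 0, 0], [0, 0, 0]]
  ]
}}

```text
t: 20.5
eef_pos: [0.5103, 0.0529, 0.1302]
tool_rot: [[-0.99, -0.141, 0.0], [-0.141, 0.99, 0.0], [-0.0, 0.0, -1.0]]
ft_force: [-0.7, -0.0, -2.1]
width: 0.0254
```

Call:
{"api": "apply_moves", "payload": {
  "rows": [
    [[-0.003, 0, 0], [0, 0, 0]],
    [[-0.002, 0, 0], [0, 0, 0]],
    [[-0.002, 0, 0], [0, 0, 0]],
    [[-0.002, 0, 0], [0, 0, 0]],
    [[-0.002, 0, 0], [0, 0, 0]],
    [[0, 0, 0], [0, 0, 0]]
  ]
}}

```text
t: 21.1
eef_pos: [0.5208, 0.0544, 0.1303]
tool_rot: [[-0.99, -0.141, 0.0], [-0.141, 0.99, 0.0], [-0.0, 0.0, -1.0]]
ft_force: [-0.3, -0.1, -2.2]
width: 0.0255
```

Call:
{"api": "apply_moves", "payload": {
  "rows": [
    [[-0.002, 0, 0], [0, 0, 0]],
    [[-0.002, 0, 0], [0, 0, 0]],
    [[-0.002, 0, 0], [0, 0, 0]],
    [[-0.002, 0, 0], [0, 0, 0]],
    [[0, 0, 0], [0, 0, 0]]
  ]
}}

```text
t: 21.6
eef_pos: [0.5287, 0.0555, 0.1302]
tool_rot: [[-0.99, -0.141, 0.0], [-0.141, 0.99, 0.0], [-0.0, 0.0, -1.0]]
ft_force: [-0.6, 0.9, -1.0]
width: 0.0258
```

```bash
python3 -c "
from h import *
go(.5,.05,.13,-171.9)"
```

```text
t 21.6 pos [0.5287 0.0555 0.1302] az -171.91 zaxis [ 1.e-04  1.e-04 -1.e+00] w 0.0257694072764975 F [-0.58  0.94 -0.98]
tool shift mm [29.2 -1.4  0.2]
turn deg [ 0.01  0.01 -0.01]
```

Past 50 mm with no resistance, so the left slot is the clear one. Pushing home.

Call:
{"api": "apply_moves", "payload": {
  "rows": [
    [[-0.005, 0, 0], [0, 0, 0]],
    [[-0.005, 0, 0], [0, 0, 0]],
    [[-0.005, 0, 0], [0, 0, 0]],
    [[-0.005, 0, 0], [0, 0, 0]],
    [[-0.005, 0, 0], [0, 0, 0]],
    [[-0.003, 0, 0], [0, 0, 0]],
    [[0, 0, 0], [0, 0, 0]]
  ]
}}

```text
t: 22.3
eef_pos: [0.5566, 0.0595, 0.1301]
tool_rot: [[-0.99, -0.141, -0.0], [-0.141, 0.99, 0.0], [0.0, 0.0, -1.0]]
ft_force: [-0.0, 0.6, -1.6]
width: 0.0256
```

Call:
{"api": "apply_moves", "payload": {
  "rows": [
    [[-0.003, 0, 0], [0, 0, 0]],
    [[-0.002, 0, 0], [0, 0, 0]],
    [[-0.002, 0, 0], [0, 0, 0]],
    [[-0.001, 0, 0], [0, 0, 0]],
    [[0, 0, 0], [0, 0, 0]]
  ]
}}

```text
t: 22.8
eef_pos: [0.5642, 0.0606, 0.1303]
tool_rot: [[-0.99, -0.141, -0.0], [-0.141, 0.99, 0.0], [-0.0, 0.0, -1.0]]
ft_force: [-0.3, 0.1, -1.8]
width: 0.0256
```

Call:
{"api": "apply_moves", "payload": {
  "rows": [
    [[-0.0015, 0, 0], [0, 0, 0]],
    [[-0.0015, 0, 0], [0, 0, 0]],
    [[-0.001, 0, 0], [0, 0, 0]],
    [[0, 0, 0], [0, 0, 0]]
  ]
}}

```text
t: 23.2
eef_pos: [0.5673, 0.0609, 0.1301]
tool_rot: [[-0.99, -0.14, -0.002], [-0.14, 0.99, -0.0], [0.002, -0.0, -1.0]]
ft_force: [-2.5, -0.7, -1.2]
width: 0.0254
```

Call:
{"api": "apply_moves", "payload": {
  "rows": [
    [[-0.0015, 0, 0], [0, 0, 0]],
    [[-0.0015, 0, 0], [0, 0, 0]],
    [[0, 0, 0], [0, 0, 0]]
  ]
}}

```text
t: 23.5
eef_pos: [0.5675, 0.0607, 0.1295]
tool_rot: [[-0.99, -0.14, -0.008], [-0.14, 0.99, -0.002], [0.008, -0.001, -1.0]]
ft_force: [-8.3, 0.4, 2.5]
width: 0.0256
```

```bash
python3 chk.py k -.020
```

```text
u,v,z 0.5703802796864177 -0.0198931073522001 0.1295258756574606
t 23.5 pos [0.5675 0.0607 0.1295] az -171.96 zaxis [-0.0083 -0.0017 -1.    ] w 0.02558193629247879 F [-8.32  0.45  2.51]
tool shift mm [120.7  -0.2   0.4]
turn deg [-0.03 -0.49 -0.06]
```

View pics/k_zscene.png

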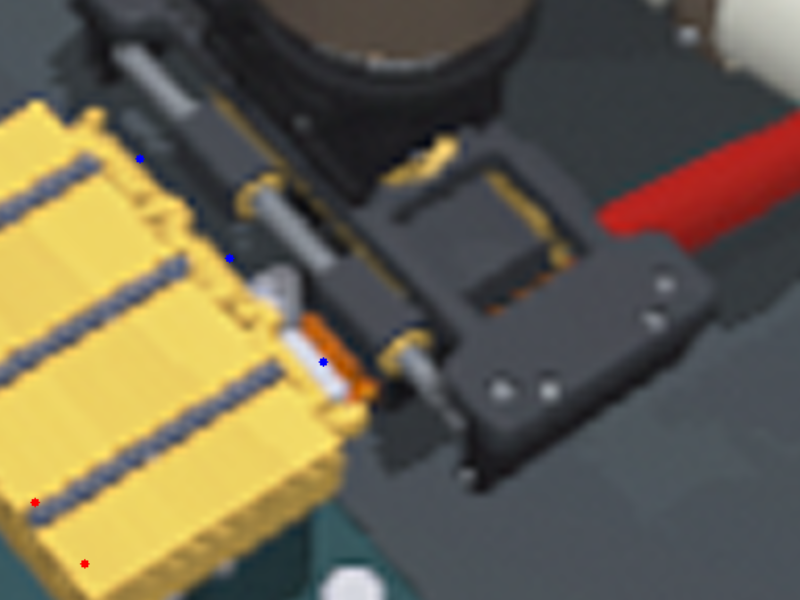

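Call:
{"api": "apply_moves", "payload": {
  "rows": [
    [[0, 0, 0], [0, 0, 0]],
    [[0, 0, 0], [0, 0, 0]],
    [[0, 0, 0], [0, 0, 0]],
    [[0, 0, 0], [0, 0, 0]],
    [[0, 0, 0], [0, 0, 0]]
  ],
  "fingers": 0.05
}}

```text
t: 24.1
eef_pos: [0.5714, 0.0616, 0.1305]
tool_rot: [[-0.99, -0.141, 0.001], [-0.141, 0.99, 0.0], [-0.001, 0.0, -1.0]]
ft_force: [0.0, -0.4, 0.4]
width: 0.0487
```

Call:
{"api": "apply_moves", "payload": {
  "rows": [
    [[0.002, 0, -0.01], [0, 0, 0]],
    [[0, 0, -0.02], [0, 0, 0]],
    [[0, 0, -0.03], [0, 0, 0]],
    [[0, 0, -0.04], [0, 0, 0]],
    [[0.04, 0, -0.02], [0, 0, 0]],
    [[0.045, 0, 0], [0, 0, 0]],
    [[0.045, 0, 0], [0, 0, 0]],
    [[0, 0, 0], [0, 0, 0]]
  ]
}}

```text
t: 24.9
eef_pos: [0.4352, 0.0414, 0.2512]
tool_rot: [[-0.99, -0.141, -0.001], [-0.141, 0.99, 0.001], [0.001, 0.001, -1.0]]
ft_force: [1.1, 0.0, 0.8]
width: 0.0498
```

```bash
python3 chk.py l -.020
```

```text
u,v,z 0.436733173022708 -0.020316992413038196 0.2511685257504936
t 24.9 pos [0.4352 0.0414 0.2512] az -171.88 zaxis [-0.0007  0.0011 -1.    ] w 0.04980300911212061 F [1.08 0.03 0.82]
tool shift mm [-13.    0.2 121. ]
turn deg [ 0.07 -0.03  0.02]
```

View pics/l_zscene.png

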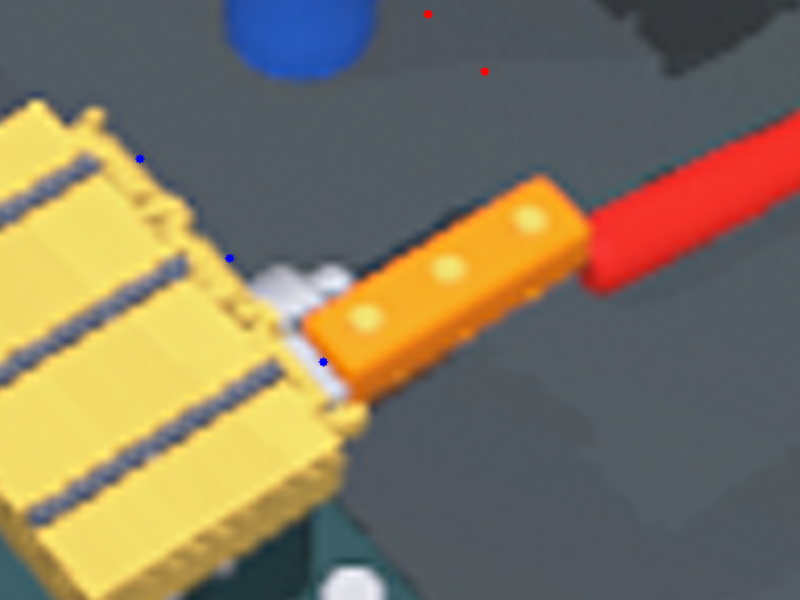

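View pics/l_ztop.png

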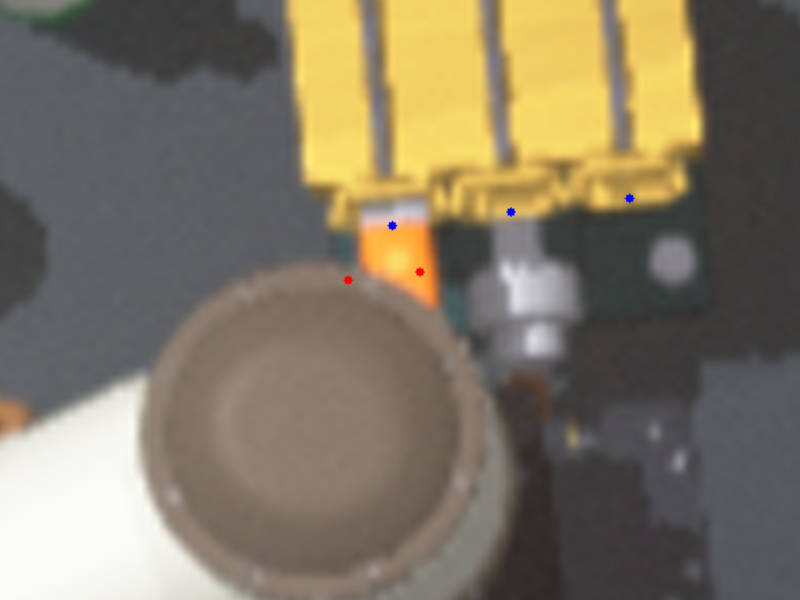

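View pics/l_scene.png

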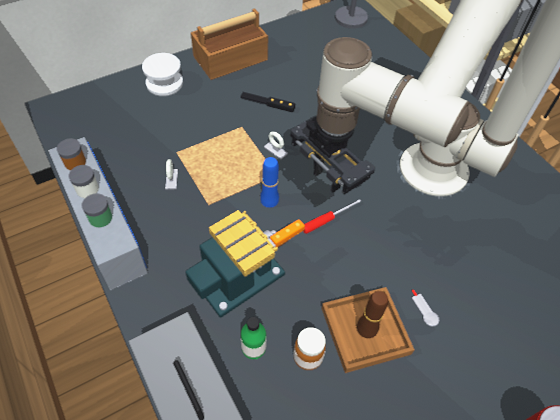

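```bash
python3 - <<'E'
from h import *
yw=np.radians(8.1);ex=np.array([np.cos(yw),np.sin(yw),0]);ey=np.array([-np.sin(yw),np.cos(yw),0])
for n in('scene','top'):
    d=np.load(f'pics/l_{n}.npz');P=cloud(n,d['d']);h=cv2.cvtColor(d['im'],cv2.COLOR_RGB2HSV)
    U,W,Z=P@ex,P@ey,P[...,2]
    m=(h[...,0]>4)&(h[...,0]<20)&(h[...,1]>150)&(h[...,2]>120)&(U>.45)&(U<.62)&(abs(W+.02)<.04)&(Z>.135)
    print(n,m.sum(),'u',np.percentile(U[m],[0,1,99,100]).round(4),'v',np.percentile(W[m],[1,50,99]).round(4))
    A=np.c_[U[m]-.55,W[m]+.02,np.ones(m.sum())];print(np.linalg.lstsq(A,Z[m],rcond=None)[0].round(4))
E
```

```text
scene 268 u [0.5019 0.5034 0.5902 0.5917] v [-0.0307 -0.0151 -0.0054]
[ 0.0236 -0.1318  0.144 ]
top 53 u [0.5582 0.5597 0.5876 0.5885] v [-0.0326 -0.0242 -0.0076]
[-0.0204 -0.0295  0.1477]
```

The handle's shoulder is at u≈0.590 and the sill lip at u≈0.590 in the same cameras, so it is home. Handing in.

```bash
python3 -c "
from h import *
print(robot.job_done()); print(robot.sense()['t'])"
```

```text
the job is handed in; nothing more can be done
None
the job is handed in; nothing more can be done
```

The job is handed in, at about 25 s of the 64 s allowed. The walnut butt stands upright in the tray. The orange feeler is released and fully home in the left slot.

- **Slots tried:** The middle slot was blocked: the blade stopped hard about 40 mm in, with 13 N of push. The left slot took the blade freely until the handle met the sill at about 90 mm, and I pressed to about 8 N before releasing. The right slot was not tried.
- **Last checks:** After release, both cameras put the handle's shoulder within about 1–2 mm of the sill lip. The gripper was clear of everything, and in the last picture the blue look-alike, crank and the other things on the shelf showed no movement.
- **Disagreements:** The two cameras differed by about 2–3 mm on where the slots lie sideways. I aimed between them, and the blade went in without side force.

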